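Load the analyser's sample carrier with the control and the samples in order

TASK

Load the analyser's sample carrier: the short control tube goes into the position next to the finger loop, and the four gold-capped sample tubes from the bench rack fill the positions after it in the same order as they stand in the rack, the one next to the rack's sloping plate coming directly after the control. Stand every tube fully down in its pocket of the carrier and keep all tubes upright on the way. Leave the timer and the dropper bottle where they are.

Things in the scene. Friction and masses are not known exactly. Their poses are not given: they have to be found in the camera images.
- sample_carrier: Analyser sample carrier: fixed grey block 172 x 40 x 42 mm high, five square pockets in a row, white level finger loop at one end (to x = 108 mm); turned any way. Origin: underside centre; x along the row to the loop, z up. Pockets at x = +68 (position 1, at the loop), +34, 0, -34, -68 mm, y = 0; 28 mm wide at the mouth (z = 42), narrowing to 15 mm at z = 22, floor at z = 5 mm
- bench_rack: Bench rack: fixed white open rack 178 x 44 x 58 mm high, five 17 mm holes in a row, sloping white plate at one end (to x = 108 mm). May be turned any way. Origin: centre of underside; x along the row towards the plate, z up. Holes at x = +68 (position 1, at the plate), +34, 0, -34, -68 mm, y = 0; floor at z = 5 mm. Tubes stand in positions 1 to 4, 5 is empty
- control_tube: The control tube: short white tube standing by itself on the worktop, 75 mm tall; body 13.6 mm across, broad ribbed white screw cap 18 mm across over the top 16 mm (59 to 75 mm up), about 14 g. Origin: centre of its flat foot, z up
- tube_1: Sample tube 1: glass sample tube with a gold-coloured cap, 97 mm tall; body 13 mm across, cap 15 mm across over the top 18 mm (79 to 97 mm up), about 13 g. Origin: centre of its flat foot, z up through the cap. At the start it stands in position 1 of the bench rack, its foot 5 mm above the worktop (first, next to the sloping plate)
- tube_2: Sample tube 2: glass sample tube with a gold-coloured cap, 97 mm tall; body 13 mm across, cap 15 mm across over the top 18 mm (79 to 97 mm up), about 13 g. Origin: centre of its flat foot, z up through the cap. At the start it stands in position 2 of the bench rack, its foot 5 mm above the worktop (second)
- tube_3: Sample tube 3: glass sample tube with a gold-coloured cap, 97 mm tall; body 13 mm across, cap 15 mm across over the top 18 mm (79 to 97 mm up), about 13 g. Origin: centre of its flat foot, z up through the cap. At the start it stands in position 3 of the bench rack, its foot 5 mm above the worktop (third)
- tube_4: Sample tube 4: glass sample tube with a gold-coloured cap, 97 mm tall; body 13 mm across, cap 15 mm across over the top 18 mm (79 to 97 mm up), about 13 g. Origin: centre of its flat foot, z up through the cap. At the start it stands in position 4 of the bench rack, its foot 5 mm above the worktop (fourth, beside the empty hole)
- timer: Bystander: white bench timer with a red knob, 62 x 62 mm, 46 mm high, standing loose on the worktop. Origin: centre of its underside
- dropper_bottle: Bystander: small white dropper bottle with a blue cap, 22 mm across, 62 mm tall, standing loose on the worktop. Origin: centre of its foot
Mind the look-alikes: they are no part of the job. Several things have the shape of the sample_carrier; the one meant has the colours described above.

How it is judged:
By the outcome, as a careful person would: the job done as asked, in the order asked, and still so for the second after the job is handed in, with the robot touching nothing.
It also fails if it takes over 118 s, if anything falls off the work surface, if the arm or the gripper's body presses on something with over 40 N, if the wrist force passes 120 N, or if a joint passes its speed limit or range.

ROBOT

A 6-joint arm with a two-finger parallel gripper is mounted at the origin on a cart in front of the work surface, level with it; the furniture and walls round the work are solid. World frame = base frame: x ahead of the robot, y to its left, z up, the work surface at z = 0. Lengths are in m, angles in rad, forces in N, time in s.
With the tool pointing down it reaches from about 0.25 to 0.85 m from the base axis. Payload 12.5 kg.
Tool frame: the origin (TCP) lies between the finger pads; the fingertips stand 8 mm ahead of it and the grasp point (between the pads) lies 11 mm behind it; z points along the fingers, y is the line along which they close (so a half turn about z gives the same grasp; the last joint's range is limited). The gripper opens to 93 mm and grips with 3 to 60 N. Pads are 15 mm wide; open, the fingers measure 128 mm over their backs; the gripper's body (75 mm by 188 mm) begins 65 mm behind the grasp point.
Start: joints at [1.222, 0.351, 1.652, -0, 1.139, -0.085], TCP at [0.143, 0.531, 0.227] pointing down, gripper open.
Joint ranges: [-2.75, 2.75], [-0.79, 2.1], [0.01, 2.65], [-1.57, 4.71], [0.07, 3.14], [-2.87, 2.87]. Speed limits (rad/s): [2.22, 2.22, 2.79, 3.14, 3.14, 3.14].

INTERFACE

Orientations are given as a rotation vector (axis times angle).
In Python, from plant import env, optics, order gives the robot as it stands. The module is installed in compiled form; this text tells all that it offers.
- The arm moves only by the shell command python3 -m handwheel 'ROWS' [FORCE]. ROWS is text: rows parted by semicolons, each of 5 numbers parted by spaces: the opening, from 0 (shut) to 1 (fully open), then the shift along the tool's x, y, z in units of 30 mm (1.0 is 30 mm), then the turn about the tool's z in degrees. In form: claw tx ty tz yaw; .... A call has 1 to 8 rows; each row shifts and turns the commanded pose from where the row before left it, along the tool's axes as they then stand; what a row does not reach is not made up. A row lasts 1/12 s, in which the tool goes at most 41.7 mm and 7.16 degrees, less where a joint would pass 70% of its speed; a pose out of reach is approached as far as the arm can. A call is refused whole if a number of a shift passes 1 or a number of a turn 7.16, either way. A call with a gripper value outside its range is refused whole. The fingers move at their own pace and stop on an object; FORCE is the grip in N (left out, the last holds). Time passes only in rows, so rows that do not move let the fingers close. It gives the time, the measured TCP pose, the force, the opening and the grip force at its end, in the units of the state.
- env.read_state(): the state, without advancing time (a new reading comes with each control period).
- optics.camera(name): name is "scene" or "side" or "wrist"; returns a dict with "frame" (384x512x3 uint8, red, green, blue), "mtx" (3x3 intrinsics, pixels), "extrinsics" (4x4, takes a point from camera to world coordinates); the wrist camera has in their place "tool_from_camera" (4x4, takes a point from camera to tool coordinates, whose origin is the TCP and whose axes are the flange's). Camera axes: x right, y down, z forward; pixel columns grow to the right and rows downward; lengths in m; the calibration is good to about 2 mm. The wrist camera is an equidistant fisheye: a pixel r from the principal point sees the ray r / f radians off the axis. A picture is of the moment at which its call begins: read the wrist's pose just before it. There is no depth.
- order.hand_in(): hands the job in; it is judged then, once.
The state is a dict: "time_s": time; "joints": joint angles; "qd": joint speeds; "joint_torque": joint torques, N m; "eef_pos": TCP position; "tcp_rot": TCP orientation; "force": force on the tool from outside, world axes, zero at the start; "moment": the same for the moment, N m; "opening": finger opening in m; "finger_force": force on a finger pad.
Only numpy, scipy, OpenCV 4.12 (cv2) and the standard library are available. Lean on these libraries where they do the work, as an engineer would, in place of code of your own. Each camera call takes 0.05 s, during which the arm holds its last target. There are 200 camera calls.

## Working session

There is one attempt and no reset: what is moved stays moved. The work goes in short steps, Python scripts to look and compute and a shell command to move; the robot and the scene stay as the last step left them, time stands still between calls to the robot, and variables do not carry over. Pictures are saved under pics/ and viewed, at most 14 in all, crops included, and the job is handed in when it is done.

```bash
mkdir -p pics; python3 - <<'E'
from plant import env, optics
import cv2,numpy as np,pickle
s=env.read_state();print({k:np.round(v,3) for k,v in s.items()})
d={}
for n in("scene","side","wrist"):
    c=optics.camera(n);d[n]=c;cv2.imwrite(f"pics/{n}0.png",c["frame"][:,:,::-1]);print(n,{k:np.round(v,3).tolist() for k,v in c.items() if k!="frame"})
d['state']=s;pickle.dump(d,open("d0.pkl","wb"))
a=cv2.resize(d["scene"]["frame"],(800,600),interpolation=cv2.INTER_CUBIC)
cv2.imwrite("pics/sceneL.png",a[:,:,::-1])
a=cv2.resize(d["side"]["frame"],(800,600),interpolation=cv2.INTER_CUBIC)
cv2.imwrite("pics/sideL.png",a[:,:,::-1])
E
```

```text
{'time_s': np.float64(0.0), 'joints': array([ 1.222,  0.351,  1.652, -0.   ,  1.139, -0.085]), 'qd': array([ 0.   ,  0.001, -0.002, -0.001,  0.001, -0.001]), 'joint_torque': array([-3.0000e-03, -4.9731e+01, -2.8526e+01,  7.0000e-02,  2.6000e-02,
       -0.0000e+00]), 'eef_pos': array([0.143, 0.531, 0.226]), 'tcp_rot': array([-4.130e-01, -3.114e+00,  2.000e-03]), 'force': array([-0.114,  0.131, -0.169]), 'moment': array([ 0.03 ,  0.01 , -0.035]), 'finger_force': np.float64(0.0), 'opening': np.float64(0.093)}
scene {'mtx': [[350.465, 0.0, 254.206], [0.0, 350.465, 200.054], [0.0, 0.0, 1.0]], 'extrinsics': [[0.754, -0.264, 0.602, -0.006], [-0.657, -0.335, 0.675, -0.629], [0.023, -0.904, -0.426, 0.41], [0.0, 0.0, 0.0, 1.0]]}
side {'mtx': [[420.082, 0.0, 257.406], [0.0, 420.082, 190.123], [0.0, 0.0, 1.0]], 'extrinsics': [[0.962, -0.137, 0.235, 0.294], [-0.272, -0.51, 0.816, -0.826], [0.008, -0.849, -0.528, 0.549], [0.0, 0.0, 0.0, 1.0]]}
wrist {'mtx': [[297.319, 0.0, 250.458], [0.0, 297.319, 188.29], [0.0, 0.0, 1.0]], 'tool_from_camera': [[0.001, -0.97, -0.244, 0.067], [1.0, 0.0, 0.001, 0.001], [-0.001, -0.244, 0.97, -0.159], [0.0, 0.0, 0.0, 1.0]]}
```

View pics/sceneL.png

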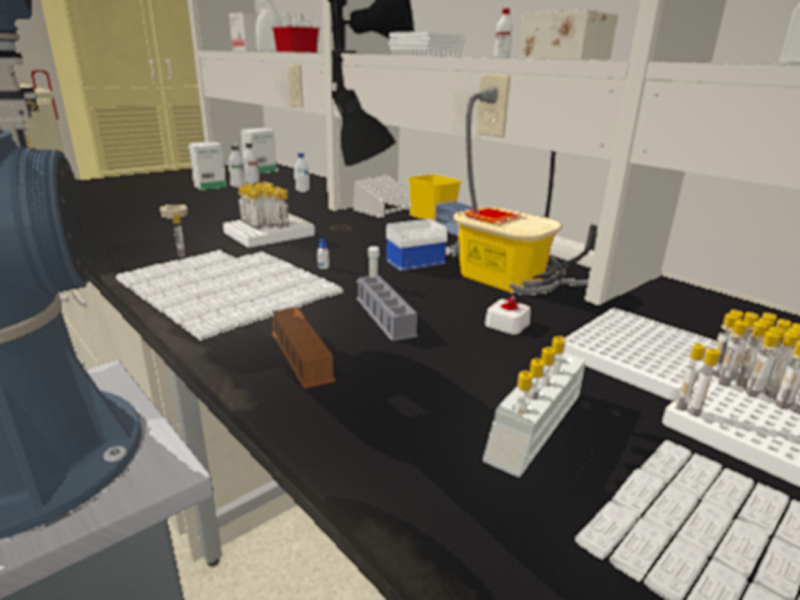

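View pics/sideL.png

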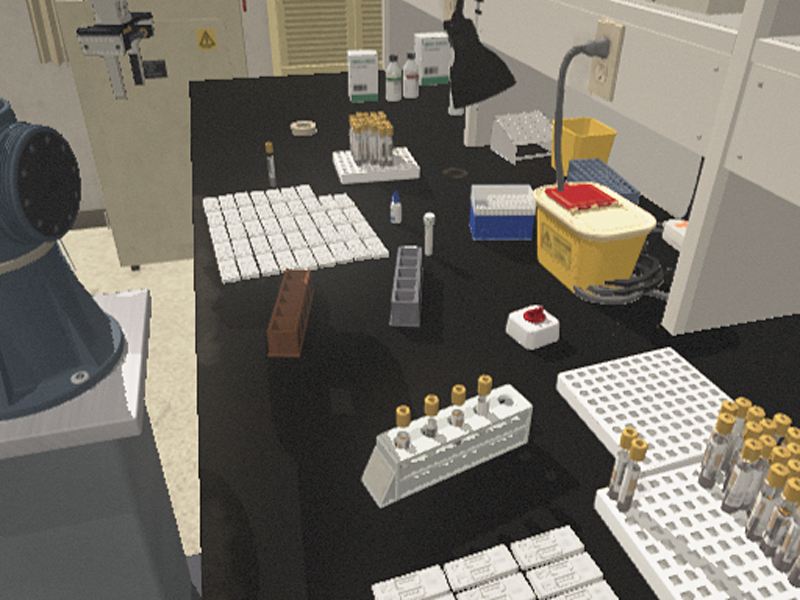

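View pics/wrist0.png

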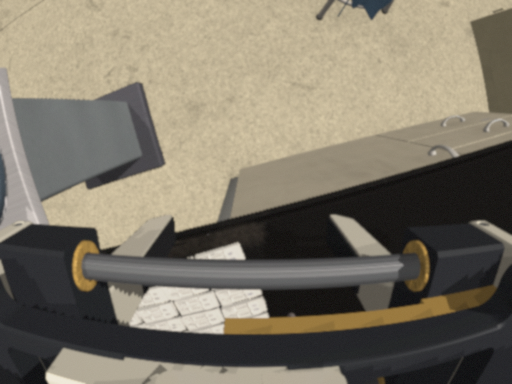

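The scene has two carrier-shaped blocks. The grey one is at side (407,285) and scene (387,307). The brown one is at side (290,312) and scene (303,348). Grey fits the description, so I'll enlarge it to find its loop.

```bash
python3 - <<'E'
import cv2,numpy as np,pickle
d=pickle.load(open("d0.pkl","rb"))
S=d["side"]["frame"];C=d["scene"]["frame"]
a=cv2.resize(S[125:225,240:290],(300,600),interpolation=cv2.INTER_CUBIC)
b=cv2.resize(C[150:225,215:275],(480,600),interpolation=cv2.INTER_CUBIC)
cv2.imwrite("pics/crop1.png",np.hstack([a,b])[:,:,::-1])
def ray(n,u,v):
    K=d[n]["mtx"];E=d[n]["extrinsics"]
    r=E[:3,:3]@np.linalg.solve(K,[u,v,1.]);return E[:3,3],r
def plane(n,u,v,z):
    o,r=ray(n,u,v);return o+r*(z-o[2])/r[2]
for n in("scene","side"):
    h=cv2.cvtColor(d[n]["frame"],cv2.COLOR_RGB2HSV)
    m=cv2.inRange(h,(14,120,80),(30,255,255))
    k,l,st,ce=cv2.connectedComponentsWithStats(m)
    for i in range(1,k):
        if 12<st[i,4]<200: 
            p=plane(n,*ce[i],.093)
            if abs(p[1])<.5 and p[0]<.9: print(n,st[i],ce[i].round(1),p.round(4))
for n,uv in (("side",(407*.64,285*.64)),("scene",(387*.64,307*.64))): print("carrier",plane(n,*uv,.03))
for n,uv in (("side",(430*.64,218*.64)),("scene",(374*.64,250*.64))): print("ctrl",plane(n,*uv,.07))
E
```

```text
scene [442 220  19  14 176] [451.2 226.5] [ 0.6571 -0.4435  0.093 ]
side [306 240   9  13  99] [309.8 245.8] [ 0.5343 -0.3174  0.093 ]
side [289 246   9  13 104] [292.9 252.1] [ 0.5012 -0.3252  0.093 ]
side [272 253   9  13 106] [275.8 258.8] [ 0.4686 -0.3336  0.093 ]
side [253 259  10  14 110] [257.5 265.7] [ 0.4354 -0.3415  0.093 ]
carrier [0.5419292  0.00705809 0.03      ]
carrier [0.53259796 0.00144617 0.03      ]
ctrl [0.62317024 0.14778637 0.07      ]
ctrl [0.62545258 0.1513185  0.07      ]
```

View pics/crop1.png

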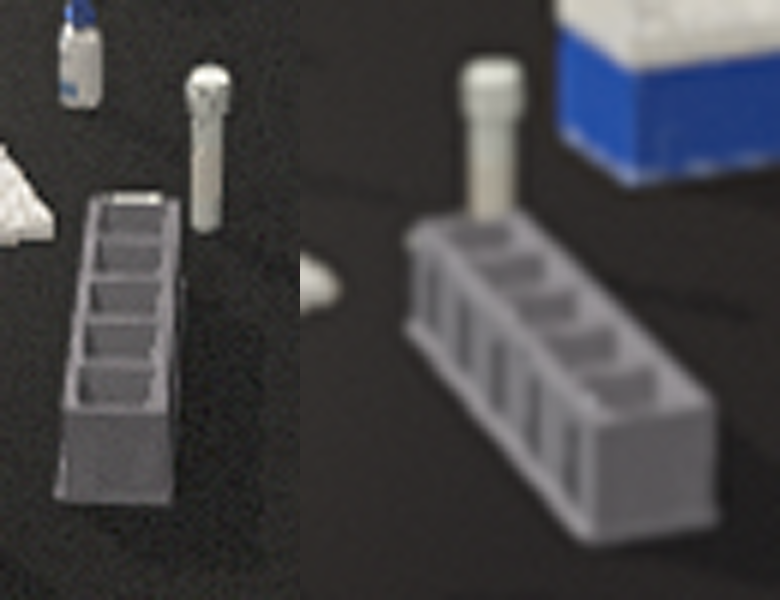

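The crop shows the grey carrier with a white loop sliver at its far end, at left crop (137,198) and right crop (412,238). So the loop is at the +y end, and position 1 is the pocket farthest from both cameras. In the side view (800 px picture), the rack's sloping plate is at (375,475), so tube_1 is the leftmost cap.

```bash
cat > h.py <<'E'
import cv2,numpy as np,pickle
d=pickle.load(open("d0.pkl","rb"))
def ray(n,u,v):
    K=d[n]["mtx"];E=d[n]["extrinsics"]
    return E[:3,3],E[:3,:3]@np.linalg.solve(K,[u,v,1.])
def plane(n,u,v,z):
    o,r=ray(n,u,v);return o+r*(z-o[2])/r[2]
def tri(a,b):
    A=np.zeros((3,3));c=np.zeros(3)
    for n,p in(("side",a),("scene",b)):
        o,r=ray(n,*p);r=r/np.linalg.norm(r);M=np.eye(3)-np.outer(r,r);A+=M;c+=M@o
    return np.linalg.solve(A,c)
E
python3 - <<'E'
from h import *
sd=lambda x,y:((x+.5)/6+239.5,(y+.5)/6+124.5)
sc=lambda x,y:((x-300+.5)/8+214.5,(y+.5)/8+149.5)
cs=[sd(*p) for p in((63,408),(168,408),(182,200),(90,200))]
cc=[sc(*p) for p in((595,418),(716,400),(520,210),(412,234))]
for a,b in zip(cs,cc): print("corner",plane("side",*a,.042).round(4),plane("scene",*b,.042).round(4),tri(a,b).round(4))
for n,f,P in(("side",sd,((116,387),(121,341),(126,297),(130,255),(134,219))),("scene",sc,((622,387),(585,345),(547,306),(514,269),(482,235)))):
    for p in P: print(n,plane(n,*f(*p),.042).round(4))
print("ctl cap mid",tri(sd(208,88),sc(492,88)).round(4),"foot",plane("side",*sd(206,226),0).round(4), plane("side",*sd(208,88),.067).round(4),plane("scene",*sc(492,88),.067).round(4))
print("dropper",plane("side",*sd(80,104),0).round(3))
h=cv2.cvtColor(d["scene"]["frame"],cv2.COLOR_RGB2HSV)
m=cv2.inRange(h,(12,120,60),(32,255,255))[210:265,325:365]
k,l,st,ce=cv2.connectedComponentsWithStats(m)
for i in range(1,k):
    if st[i,4]>8:print(st[i],(ce[i]+[325,210]).round(1),plane("scene",*(ce[i]+[325,210]),.093).round(4))
# rack top plane empty hole, side (800px) 506,401
print("hole5",plane("side",506*.64,401*.64,.058).round(4))
E
```

```text
corner [ 0.501  -0.0493  0.042 ] [ 0.5027 -0.048   0.042 ] [ 0.5006 -0.0506  0.0433]
corner [ 0.5392 -0.0596  0.042 ] [ 0.5406 -0.0614  0.042 ] [ 0.538  -0.0639  0.0442]
corner [0.5946 0.101  0.042 ] [0.595  0.1009 0.042 ] [0.5943 0.1001 0.0425]
corner [0.5559 0.1112 0.042 ] [0.5502 0.1062 0.042 ] [0.5577 0.1167 0.0379]
side [ 0.5244 -0.04    0.042 ]
side [ 0.5358 -0.0074  0.042 ]
side [0.5474 0.0256 0.042 ]
side [0.5589 0.0592 0.042 ]
side [0.5695 0.0895 0.042 ]
scene [ 0.524  -0.0361  0.042 ]
scene [ 0.5358 -0.0045  0.042 ]
scene [0.5465 0.0275 0.042 ]
scene [0.5582 0.0592 0.042 ]
scene [0.5691 0.0904 0.042 ]
ctl cap mid [0.6213 0.1502 0.0697] foot [0.6225 0.1502 0.    ] [0.6233 0.1562 0.067 ] [0.6258 0.1556 0.067 ]
dropper [0.601 0.291 0.   ]
[  5   4  31  36 385] [345.4 231.7] [ 0.4838 -0.3286  0.093 ]
hole5 [ 0.5656 -0.3126  0.058 ]
```

```bash
cat >> h.py <<'E'
from scipy.spatial.transform import Rotation as R
def pose():
    from plant import env
    s=env.read_state();M=R.from_rotvec(s["tcp_rot"]).as_matrix()
    return s,np.array(s["eef_pos"]),M
def go(t,yang=None):
    "total shift in tool units (30 mm) to target t (world), then yaw (tool deg) to make tool y lie at world angle yang"
    s,p,M=pose();y=np.degrees(np.arctan2(M[1,1],M[0,1]))
    print("t",round(float(s["time_s"]),2),"pos",p.round(4),"yang",round(y,2),"open",round(float(s["opening"]),4),"F",np.round(s["force"],1),"ff",round(float(s["finger_force"]),1))
    if yang is not None:
        dy=-(yang-y);print("yaw",round(dy,2));a=np.radians(yang)
        M=np.array([[-np.sin(a),np.cos(a),0],[np.cos(a),np.sin(a),0],[0,0,-1]]).copy()
        M[:,0]=np.cross(M[:,1],M[:,2])
    print("units after yaw",(M.T@(np.array(t)-p)/.03).round(3))
def T(f):
    return lambda x,y:(x*.64,y*.64)
E
python3 - <<'E'
from h import *
f=lambda x,y:(x*.64,y*.64)
print("sharps top left",tri(f(537,190),f(455,216)).round(3),"blue top", tri(f(472,187),f(388,228)).round(3),"lamp tip", tri(f(450,62),f(345,160)).round(3))
go((.623,.153,.227))
E
```

```text
sharps top left [0.797 0.105 0.12 ] blue top [0.736 0.242 0.075] lamp tip [0.753 0.427 0.225]
t 0.15 pos [0.1433 0.5308 0.2263] yang 74.88 open 0.0927 F [-0.7  0.3  0. ] ff 0.0
units after yaw [-18.72   -7.987  -0.02 ]
```

```bash

python3 -m handwheel '0.4 -0.9 -0.4 0 0;0.4 -1 -0.43 0 0;0.4 -1 -0.43 0 0;0.4 -1 -0.43 0 0;0.4 -1 -0.43 0 0;0.4 -1 -0.43 0 0;0.4 -1 -0.43 0 0;0.4 -1 -0.43 0 0' 10
python3 -m handwheel '0.4 -1 -0.43 0 0;0.4 -1 -0.43 0 0;0.4 -1 -0.43 0 0;0.4 -1 -0.43 0 0;0.4 -1 -0.43 0 0;0.4 -1 -0.43 0 0;0.4 -1 -0.43 0 0;0.4 -1 -0.43 0 0'
python3 -m handwheel '0.4 -1 -0.43 1 0;0.4 -0.8 -0.28 1 0;0.4 0 0 1 0;0.4 0 0 0 0;0.4 0 0 0 0'
python3 - <<'E'
from h import *
go((.623,.153,.056))
from plant import optics
for n in("wrist","side"):
    c=optics.camera(n);cv2.imwrite(f"pics/{n}1.png",c["frame"][:,:,::-1])
a=cv2.imread("pics/wrist1.png");b=cv2.imread("pics/side1.png")[90:230,190:350]
cv2.imwrite("pics/m1.png",np.vstack([a[:,:],cv2.resize(b,(240,210))[:, :].repeat(1,0) if 0 else np.hstack([cv2.resize(b,(240,210)),np.zeros((210,272,3),np.uint8)])]))
E
```

```text
time_s: 0.82
eef_pos: [0.3465, 0.3692, 0.2266]
tcp_rot: [-0.413, -3.114, 0.0]
force: [0.6, 1.5, -0.2]
opening: 0.0445
finger_force: 0.0
time_s: 1.48
eef_pos: [0.5513, 0.2069, 0.2264]
tcp_rot: [-0.413, -3.114, 0.0]
force: [-0.3, 0.1, 0.1]
opening: 0.0374
finger_force: 0.0
time_s: 1.9
eef_pos: [0.5944, 0.1747, 0.1376]
tcp_rot: [-0.413, -3.111, 0.002]
force: [0.0, -0.1, -0.4]
opening: 0.0371
finger_force: 0.0
t 1.9 pos [0.5944 0.1747 0.1376] yang 74.87 open 0.0371 F [ 0.  -0.1 -0.4] ff 0.0
units after yaw [-1.115 -0.445  2.716]
```

View pics/m1.png

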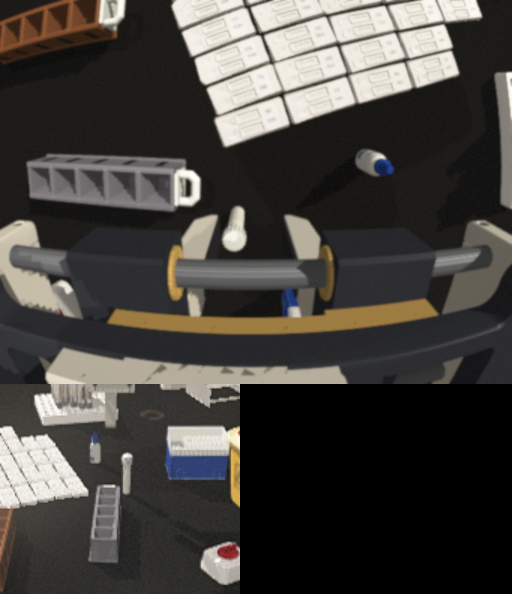

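The wrist view shows the control cap at (234,238), between the fingers. The grey carrier's white loop is at (188,187), and its pockets run left from there. I'll refine the positions with wrist rays.

```bash
cat >> h.py <<'E'
W=d["wrist"]
def wray(u,v,z,P):
    s,p,M=P
    K=W["mtx"];x=np.array([u-K[0,2],v-K[1,2]]);r=np.linalg.norm(x);th=r/K[0,0]
    c=np.r_[x/r*np.sin(th),np.cos(th)];X=W["tool_from_camera"]
    o=p+M@X[:3,3];q=M@X[:3,:3]@c;return o+q*(z-o[2])/q[2]
E
python3 - <<'E'
from h import *
P=pose()
print("ctl",wray(234.5,239,.073,P).round(4))
g=cv2.imread("pics/wrist1.png")
# carrier pockets: mouth outer corners at z=.042
for p in ((29,157),(186,161),(184,209),(29,199),(199,187)): print(p,wray(*p,.042,P).round(4))
E
```

```text
ctl [0.6247 0.1552 0.073 ]
(29, 157) [ 0.4985 -0.0434  0.042 ]
(186, 161) [0.5548 0.1285 0.042 ]
(184, 209) [0.5969 0.1127 0.042 ]
(29, 199) [ 0.5414 -0.0648  0.042 ]
(199, 187) [0.5806 0.1328 0.042 ]
```

```bash

python3 -m handwheel '0.4 -0.57 -0.2 0 0;0.4 -0.57 -0.2 0 0;0.4 0 0 0.9 0;0.4 0 0 0.9 0;0.4 0 0 0.92 0;0.4 0 0 0 0;0.4 0 0 0 0' 10
python3 -m handwheel '0 0 0 0 0;0 0 0 0 0;0 0 0 0 0;0 0 0 0 0;0 0 0 0 0;0 0 0 0 0'
python3 -m handwheel '0 0 0 -0.3 0;0 0 0 -0.8 0;0 0 0 -1 0;0 0 0 0 0;0 0 0 0 0'
python3 - <<'E'
from h import *
from plant import optics
go((.5695,.091,.12))
a=optics.camera("wrist")["frame"];cv2.imwrite("pics/w2.png",a[:,:,::-1])
E
```

```text
time_s: 2.58
eef_pos: [0.6253, 0.1549, 0.0582]
tcp_rot: [0.412, 3.114, 0.0]
force: [-0.7, -0.3, 0.1]
opening: 0.0371
finger_force: 0.0
time_s: 3.08
eef_pos: [0.6261, 0.1544, 0.0582]
tcp_rot: [0.413, 3.112, 0.001]
force: [-0.8, -0.1, 5.9]
opening: 0.0165
finger_force: 10.0
time_s: 3.5
eef_pos: [0.6261, 0.1545, 0.1221]
tcp_rot: [0.413, 3.111, 0.002]
force: [0.7, -0.1, -0.9]
opening: 0.0164
finger_force: 10.0
t 3.5 pos [0.6261 0.1545 0.1221] yang 74.89 open 0.0164 F [ 0.7 -0.1 -0.9] ff 10.0
units after yaw [ 1.27  -2.534  0.061]
```

View pics/w2.png

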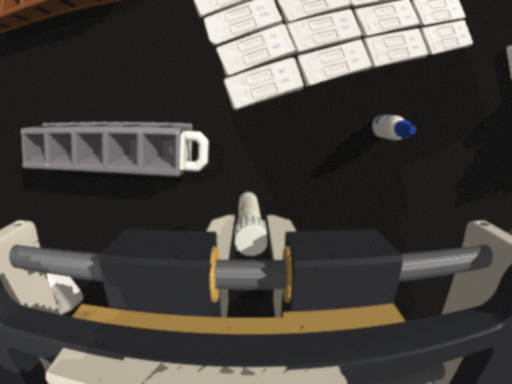

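The wrist view shows the control cap gripped at (250,240), hanging straight. The carrier's top face spans roughly (22,128) to (182,175), with the loop out to (208,150).

```bash

python3 - <<'E'
from h import *
P=pose()
g=cv2.imread("pics/w2.png",0)[:,:]
print("row150",g[150,15:215:2].tolist());print("col90",g[115:185,90].tolist());print("col150",g[115:185,150].tolist())
for p in ((22,128),(22,172),(182,175),(182,130),(208,150)): print(p,wray(*p,.042,P).round(4))
E
python3 - <<'E'
import cv2
g=cv2.imread("pics/w2.png")[100:190,10:220]
cv2.imwrite("pics/w2c.png",cv2.resize(g,None,fx=3.8,fy=3.8,interpolation=cv2.INTER_CUBIC))
E
```

```text
row150 [30, 25, 28, 58, 118, 114, 111, 111, 110, 109, 108, 105, 106, 82, 62, 111, 126, 115, 111, 111, 110, 110, 107, 107, 102, 85, 56, 53, 87, 124, 127, 116, 111, 109, 110, 109, 108, 108, 101, 70, 52, 51, 54, 73, 117, 127, 124, 114, 111, 112, 110, 107, 108, 103, 75, 54, 52, 56, 64, 66, 70, 101, 126, 130, 118, 113, 112, 110, 109, 106, 98, 65, 54, 54, 65, 66, 69, 81, 90, 79, 94, 136, 166, 236, 233, 200, 159, 152, 113, 31, 23, 61, 170, 232, 247, 246, 197, 59, 26, 23]
col90 [26, 27, 27, 29, 33, 36, 66, 104, 123, 121, 107, 110, 128, 140, 140, 137, 130, 110, 81, 57, 54, 54, 54, 51, 54, 54, 53, 51, 53, 56, 55, 62, 77, 91, 100, 104, 105, 106, 107, 107, 111, 114, 116, 119, 121, 123, 123, 123, 128, 128, 131, 133, 129, 124, 118, 98, 66, 31, 18, 18, 14, 16, 19, 15, 22, 22, 20, 20, 21, 20]
col150 [25, 29, 28, 28, 26, 36, 58, 97, 125, 129, 118, 115, 128, 142, 147, 145, 140, 130, 110, 77, 59, 54, 53, 55, 56, 57, 63, 76, 97, 106, 109, 110, 109, 110, 111, 109, 109, 110, 111, 111, 110, 111, 111, 112, 111, 111, 114, 118, 119, 124, 124, 128, 129, 133, 134, 129, 126, 120, 105, 79, 46, 18, 19, 14, 13, 17, 16, 17, 18, 20]
(22, 128) [ 0.5    -0.0451  0.042 ]
(22, 172) [ 0.5412 -0.063   0.042 ]
(182, 175) [0.5926 0.1054 0.042 ]
(182, 130) [0.557  0.1165 0.042 ]
(208, 150) [0.5786 0.1325 0.042 ]
```

View pics/w2c.png

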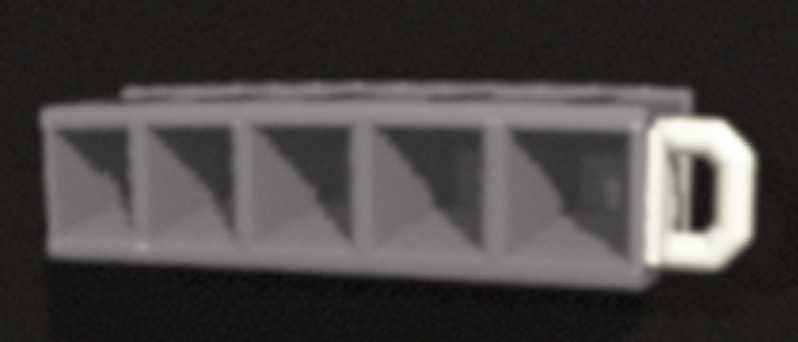

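```bash

python3 - <<'E'
from h import *
P=pose()
for p in((569,195),(430,191),(301,187),(191,184),(92,182),(752,194)): print(wray(10+p[0]/3.8,100+p[1]/3.8,.042,P).round(4))
E
```

```text
[0.5683 0.093  0.042 ]
[0.5577 0.0611 0.042 ]
[0.5465 0.0283 0.042 ]
[ 0.5355 -0.0032  0.042 ]
[ 0.5243 -0.0356  0.042 ]
[0.5794 0.1322 0.042 ]
```

```bash

python3 -m handwheel '0 0.4 -0.84 0 0;0 0.44 -0.84 0 0;0 0.44 -0.85 0 0;0 0 0 0 0;0 0 0 0.6 0;0 0 0 0.6 0;0 0 0 0.35 0;0 0 0 0 0'
python3 -m handwheel '0 0 0 0.3 0;0 0 0 0.1 0;0 0 0 0 0;0 0 0 0 0'
python3 - <<'E'
from h import *
go((.569,.091,.0632))
E
```

```text
time_s: 4.22
eef_pos: [0.5671, 0.091, 0.0707]
tcp_rot: [-0.413, -3.11, 0.001]
force: [-0.4, -1.1, -1.1]
opening: 0.0161
finger_force: 10.0
time_s: 4.55
eef_pos: [0.5687, 0.0912, 0.0616]
tcp_rot: [0.413, 3.114, 0.0]
force: [1.0, 0.3, 0.7]
opening: 0.0169
finger_force: 10.0
t 4.55 pos [0.5687 0.0912 0.0616] yang 74.89 open 0.0169 F [1.  0.3 0.7] ff 10.0
units after yaw [-0.012 -0.004 -0.053]
```

```bash

python3 -m handwheel '0.4 0 0 0 0;0.4 0 0 0 0;0.4 0 0 0 0;0.4 0 0 -0.5 0;0.4 0 0 -1 0;0.4 0 0 -1 0;0.4 0 0 -1 0;0.4 0 0 -0.5 7'
python3 -m handwheel '0.4 0 0 0 7.16;0.4 0 0 0 7.16;0.4 0 0 0 7.16;0.4 0 0 0 7.16;0.4 0 0 0 7.16;0.4 0 0 0 7.16;0.4 0 0 0 7.16;0.4 0 0 0 7.16'
python3 -m handwheel '0.4 0 0 0 7.16;0.4 0 0 0 7.16;0.4 0 0 0 7.16;0.4 0 0 0 7.16;0.4 0 0 0 7.16;0.4 0 0 0 7.16;0.4 0 0 0 7.16;0.4 0 0 0 7.16'
python3 -m handwheel '0.4 0 0 0 7.16;0.4 0 0 0 7.16;0.4 0 0 0 7.16;0.4 0 0 0 7.16;0.4 0 0 0 1;0.4 0 0 0 0'
python3 - <<'E'
from h import *
go((.4354,-.3415,.182),-76.3)
from plant import optics
a=optics.camera("side")["frame"];cv2.imwrite("pics/s3.png",cv2.resize(a[110:240,200:330],(520,520),interpolation=cv2.INTER_CUBIC)[:,:,::-1])
E
```

```text
time_s: 5.22
eef_pos: [0.5693, 0.0911, 0.1849]
tcp_rot: [0.599, 3.08, 0.002]
force: [0.2, -0.9, 0.0]
opening: 0.0376
finger_force: 0.0
time_s: 5.88
eef_pos: [0.5682, 0.091, 0.1813]
tcp_rot: [-2.014, -2.411, 0.0]
force: [-0.1, 0.0, 0.6]
opening: 0.0371
finger_force: 0.0
time_s: 6.55
eef_pos: [0.5682, 0.091, 0.1813]
tcp_rot: [-2.923, -1.151, 0.0]
force: [0.8, 0.4, -1.0]
opening: 0.0373
finger_force: 0.0
time_s: 7.05
eef_pos: [0.5682, 0.091, 0.1813]
tcp_rot: [3.119, 0.378, -0.0]
force: [-0.6, 0.7, 0.3]
opening: 0.0373
finger_force: 0.0
t 7.05 pos [0.5682 0.091  0.1813] yang -76.18 open 0.0373 F [-0.6  0.7  0.3] ff 0.0
yaw 0.12
units after yaw [-7.717 12.959 -0.024]
```

View pics/s3.png

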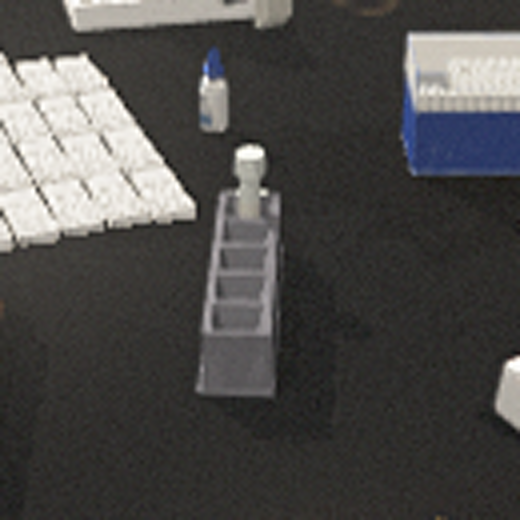

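The control tube stands in the far pocket, next to the loop, at crop (250,180). Next I'll go to the rack.

```bash

python3 -m handwheel '0.4 -0.5 0.8 0 0.1;0.4 -0.55 0.93 0 0;0.4 -0.55 0.93 0 0;0.4 -0.55 0.93 0 0;0.4 -0.55 0.93 0 0;0.4 -0.55 0.93 0 0;0.4 -0.55 0.93 0 0;0.4 -0.55 0.93 0 0'
python3 -m handwheel '0.4 -0.55 0.93 0 0;0.4 -0.55 0.93 0 0;0.4 -0.55 0.93 0 0;0.4 -0.55 0.93 0 0;0.4 -0.55 0.93 0 0;0.4 -0.62 0.93 0 0;0.4 0 0 0 0;0.4 0 0 0 0'
python3 - <<'E'
from h import *
go((.4354,-.3415,.082),-76.3)
from plant import optics
P=pose();a=optics.camera("wrist")["frame"];cv2.imwrite("pics/w4.png",a[:,:,::-1])
h=cv2.cvtColor(a,cv2.COLOR_RGB2HSV)
m=cv2.inRange(h,(14,130,80),(30,255,255))
k,l,st,ce=cv2.connectedComponentsWithStats(m)
for i in range(1,k):
    if st[i,4]>60: print(st[i],ce[i].round(1),wray(*ce[i],.100,P).round(4))
E
```

```text
time_s: 7.77
eef_pos: [0.4924, -0.1542, 0.1815]
tcp_rot: [3.119, 0.378, 0.0]
force: [0.9, 0.2, 1.1]
opening: 0.0372
finger_force: 0.0
time_s: 8.43
eef_pos: [0.4335, -0.3403, 0.1812]
tcp_rot: [-3.119, -0.372, 0.0]
force: [0.2, 0.3, -0.2]
opening: 0.037
finger_force: 0.0
t 8.43 pos [ 0.4335 -0.3403  0.1812] yang -76.39 open 0.037 F [ 0.2  0.3 -0.2] ff 0.0
yaw -0.09
units after yaw [0.053 0.053 3.306]
[403   3  34  23 485] [419.3  14.5] [ 0.6354 -0.4508  0.1   ]
[244  64  17  18 201] [252.3  72.5] [ 0.5332 -0.3188  0.1   ]
[244 105  18  17 198] [252.5 113. ] [ 0.5011 -0.3267  0.1   ]
[245 145  17  18 200] [252.8 153.8] [ 0.4689 -0.3348  0.1   ]
[246 181  16  23 259] [253.  192.3] [ 0.4375 -0.3427  0.1   ]
[168 246  14  54 416] [173.5 272.9] [ 0.3428 -0.2884  0.1   ]
[320 246  14  54 430] [327.1 272.3] [ 0.3778 -0.4297  0.1   ]
[ 109  299  328   35 5197] [280.8 319.9] [ 0.3134 -0.4024  0.1   ]
```

View pics/w4.png

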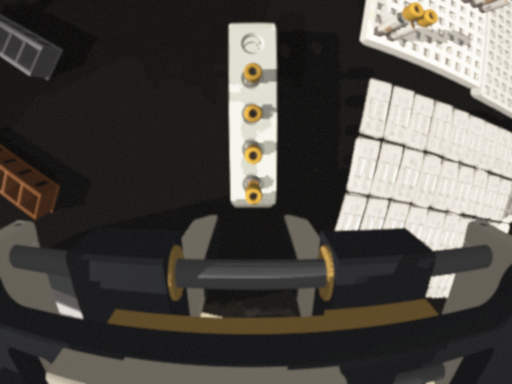

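The wrist view shows four gold caps in a column at x≈252, rows 192, 154, 113 and 72. Tube_1 is the lowest, next to the plate, and the empty hole is at the top at (252,43). The cap positions agree with the side camera.

```bash

python3 -m handwheel '0.4 0.07 0.06 0.5 0;0.4 0 0 0.9 0;0.4 0 0 0.9 0;0.4 0 0 0.7 0;0.4 0 0 0.3 0;0.4 0 0 0 0;0.4 0 0 0 0' 10
python3 -m handwheel '0 0 0 0 0;0 0 0 0 0;0 0 0 0 0;0 0 0 0 0;0 0 0 0 0;0 0 0 0 0'
python3 - <<'E'
from h import *
go((.436,-.342,.082))
E
python3 -m handwheel '0 0 0 -0.3 0;0 0 0 -0.7 0;0 0 0 -0.8 0;0 0 0 -0.8 0;0 0 0 -0.7 0;0 0 0 0 0'
python3 -m handwheel '0 0 0 0 -7.12;0 0 0 0 -7.12;0 0 0 0 -7.12;0 0 0 0 -7.12;0 0 0 0 -7.12;0 0 0 0 -7.12;0 0 0 0 -7.12;0 0 0 0 -7.12'
python3 - <<'E'
from h import *
go((.558,.0595,.185),-19.2)
E
```

```text
time_s: 9.07
eef_pos: [0.4371, -0.3401, 0.083]
tcp_rot: [3.119, 0.374, 0.0]
force: [0.4, -0.0, 0.7]
opening: 0.0368
finger_force: 0.0
time_s: 9.57
eef_pos: [0.4369, -0.3409, 0.083]
tcp_rot: [3.119, 0.371, 0.001]
force: [-0.1, 0.7, 5.1]
opening: 0.0142
finger_force: 10.0
t 9.57 pos [ 0.4369 -0.3409  0.083 ] yang -76.42 open 0.0142 F [-0.1  0.7  5.1] ff 10.0
units after yaw [-0.037  0.03   0.032]
time_s: 10.07
eef_pos: [0.4378, -0.3417, 0.1858]
tcp_rot: [3.115, 0.371, 0.006]
force: [-0.2, 0.0, -0.3]
opening: 0.0143
finger_force: 10.0
time_s: 10.73
eef_pos: [0.4363, -0.3403, 0.1809]
tcp_rot: [-2.558, -1.821, 0.0]
force: [-0.3, -0.6, 1.1]
opening: 0.0146
finger_force: 10.0
t 10.73 pos [ 0.4363 -0.3403  0.1809] yang -19.11 open 0.0146 F [-0.3 -0.6  1.1] ff 10.0
yaw 0.09
units after yaw [13.919 -0.55  -0.137]
```

```bash

python3 -m handwheel '0 0.6 -0.04 0 0;0 1 -0.04 0 0;0 1 -0.04 0 0;0 1 -0.04 0 0;0 1 -0.04 0 0;0 1 -0.04 0 0;0 1 -0.04 0 0;0 1 -0.04 0 0'
python3 -m handwheel '0 1 -0.04 0 0;0 1 -0.04 0 0;0 1 -0.04 0 0;0 1 -0.04 0 0;0 1 -0.04 0 0;0 0.9 -0.04 0 0;0 0.42 0 0 0;0 0 0 0 0'
python3 - <<'E'
from h import *
go((.558,.0595,.083))
from plant import optics
a=optics.camera("side")["frame"];cv2.imwrite("pics/s5.png",cv2.resize(a[60:240,180:360],(540,540),interpolation=cv2.INTER_CUBIC)[:,:,::-1])
E
```

```text
time_s: 11.4
eef_pos: [0.5033, -0.1208, 0.181]
tcp_rot: [-2.564, -1.814, 0.001]
force: [1.5, 0.3, -0.1]
opening: 0.0144
finger_force: 10.0
time_s: 12.07
eef_pos: [0.56, 0.0607, 0.1809]
tcp_rot: [-2.562, -1.817, 0.001]
force: [0.4, -0.8, 0.2]
opening: 0.0146
finger_force: 10.0
t 12.07 pos [0.56   0.0607 0.1809] yang -19.31 open 0.0146 F [ 0.4 -0.8  0.2] ff 10.0
units after yaw [-0.059 -0.047  3.264]
```

View pics/s5.png

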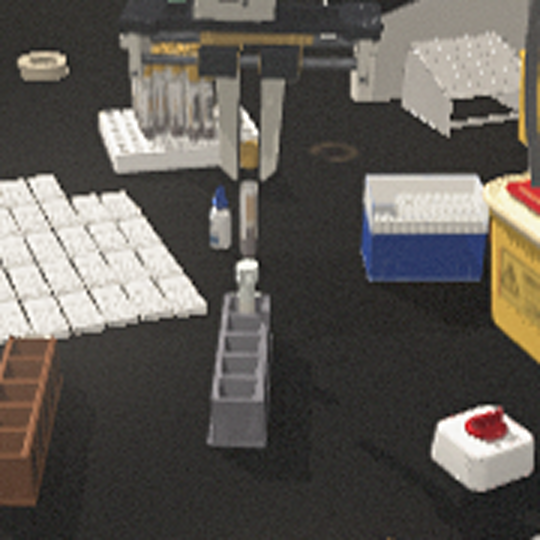

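The tube hangs upright over the carrier, with its foot at crop (248,250) and the control tube standing behind it. Lowering now.

```bash

python3 -m handwheel '0 -0.06 -0.05 0.5 0;0 0 0 0.8 0;0 0 0 0.8 0;0 0 0 0.6 0;0 0 0 0.3 0;0 0 0 0.2 0;0 0 0 0.05 0;0 0 0 0 0'
python3 - <<'E'
from h import *
go((.558,.0595,.083))
E
python3 -m handwheel '0.35 0 0 0 0;0.35 0 0 0 0;0.35 0 0 0 0;0.35 0 0 -0.5 0;0.35 0 0 -0.9 0;0.35 0 0 -0.9 0;0.35 0 0 -0.7 0;0.35 0 0 -0.3 0'
python3 -m handwheel '0.35 0 0 0 7.12;0.35 0 0 0 7.12;0.35 0 0 0 7.12;0.35 0 0 0 7.12;0.35 0 0 0 7.12;0.35 0 0 0 7.12;0.35 0 0 0 7.12;0.35 0 0 0 7.12'
python3 - <<'E'
from h import *
go((.469,-.334,.182),-76.3)
E
```

```text
time_s: 12.78
eef_pos: [0.5579, 0.0571, 0.0842]
tcp_rot: [2.565, 1.814, 0.0]
force: [0.3, -0.5, 0.1]
opening: 0.0144
finger_force: 10.0
t 12.78 pos [0.5579 0.0571 0.0842] yang -19.48 open 0.0144 F [ 0.3 -0.5  0.1] ff 10.0
units after yaw [ 0.074 -0.025  0.041]
time_s: 13.45
eef_pos: [0.5589, 0.0577, 0.1861]
tcp_rot: [2.563, 1.813, 0.006]
force: [-0.5, -0.5, 0.4]
opening: 0.0327
finger_force: 0.0
time_s: 14.12
eef_pos: [0.5576, 0.0577, 0.1823]
tcp_rot: [-3.121, -0.362, 0.001]
force: [-0.9, -0.4, -0.2]
opening: 0.0324
finger_force: 0.0
t 14.12 pos [0.5576 0.0577 0.1823] yang -76.76 open 0.0324 F [-0.9 -0.4 -0.2] ff 0.0
yaw -0.46
units after yaw [-5.9600e+00  1.1984e+01  1.0000e-02]
```

```bash

python3 -m handwheel '0.35 -0.4 0.7 0 -0.5;0.35 -0.46 0.93 0 0;0.35 -0.46 0.93 0 0;0.35 -0.46 0.93 0 0;0.35 -0.46 0.93 0 0;0.35 -0.46 0.93 0 0;0.35 -0.46 0.93 0 0;0.35 -0.46 0.93 0 0'
python3 -m handwheel '0.35 -0.46 0.93 0 0;0.35 -0.46 0.93 0 0;0.35 -0.46 0.93 0 0;0.35 -0.46 0.93 0 0;0.35 -0.46 0.93 0 0;0.35 -0.04 0.12 0 0;0.35 0 0 0 0;0.35 0 0 0 0'
python3 - <<'E'
from h import *
go((.4695,-.334,.083),-76.3)
from plant import optics
P=pose();a=optics.camera("wrist")["frame"];cv2.imwrite("pics/w6.png",a[:,:,::-1])
h=cv2.cvtColor(a,cv2.COLOR_RGB2HSV)
m=cv2.inRange(h,(14,130,80),(30,255,255))
k,l,st,ce=cv2.connectedComponentsWithStats(m)
for i in range(1,k):
    if 60<st[i,4]<380: print(st[i],ce[i].round(1),wray(*ce[i],.100,P).round(4))
a=optics.camera("side")["frame"];cv2.imwrite("pics/s6.png",cv2.resize(a[100:220,220:340],(480,480),interpolation=cv2.INTER_CUBIC)[:,:,::-1])
E
```

```text
time_s: 14.78
eef_pos: [0.5042, -0.1799, 0.1824]
tcp_rot: [-3.118, -0.385, 0.001]
force: [1.3, -0.6, -0.7]
opening: 0.0327
finger_force: 0.0
time_s: 15.45
eef_pos: [0.4715, -0.3337, 0.1823]
tcp_rot: [-3.117, -0.385, 0.001]
force: [-0.1, 1.0, -0.1]
opening: 0.0324
finger_force: 0.0
t 15.45 pos [ 0.4715 -0.3337  0.1823] yang -75.93 open 0.0324 F [-0.1  1.  -0.1] ff 0.0
yaw 0.37
units after yaw [-0.068 -0.007  3.31 ]
[242 111  17  16 184] [249.8 118.5] [ 0.5342 -0.3185  0.1   ]
[242 150  16  19 210] [249.8 158.9] [ 0.5021 -0.3266  0.1   ]
[243 186  15  22 238] [249.9 196.8] [ 0.4708 -0.3346  0.1   ]
[177 247  13  54 361] [182.1 273.2] [ 0.3817 -0.2906  0.1   ]
```

View pics/s6.png

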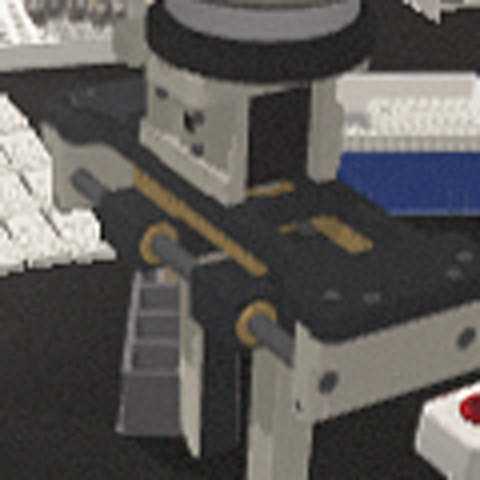

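The gripper hides the carrier in this view. The wrist measurement puts tube_2 at (0.470,-0.334), so I'll grasp it and carry it over.

```bash

python3 -m handwheel '0.35 -0.05 0 0.5 0.3;0.35 0 0 0.9 0;0.35 0 0 0.9 0;0.35 0 0 0.7 0;0.35 0 0 0.3 0;0.35 0 0 0 0;0.35 0 0 0 0'
python3 -m handwheel '0 0 0 0 0;0 0 0 0 0;0 0 0 0 0;0 0 0 0 0;0 0 0 0 0;0 0 0 0 0'
python3 -m handwheel '0 0 0 -0.3 0;0 0 0 -0.7 0;0 0 0 -0.8 0;0 0 0 -0.8 0;0 0 0 -0.7 0;0 0 0 0 0'
python3 -m handwheel '0 0 0 0 -7.12;0 0 0 0 -7.12;0 0 0 0 -7.12;0 0 0 0 -7.12;0 0 0 0 -7.12;0 0 0 0 -7.12;0 0 0 0 -7.12;0 0 0 0 -7.12'
python3 - <<'E'
from h import *
go((.5468,.0275,.183),-19.2)
E
```

```text
time_s: 16.13
eef_pos: [0.4707, -0.3344, 0.0845]
tcp_rot: [3.118, 0.378, 0.0]
force: [0.8, 0.1, 0.4]
opening: 0.0323
finger_force: 0.0
time_s: 16.63
eef_pos: [0.4706, -0.3352, 0.0847]
tcp_rot: [3.118, 0.377, 0.002]
force: [-0.0, 0.5, 6.8]
opening: 0.0141
finger_force: 10.0
time_s: 17.13
eef_pos: [0.4715, -0.3359, 0.1875]
tcp_rot: [3.114, 0.376, 0.007]
force: [-0.4, -0.5, 0.9]
opening: 0.0144
finger_force: 10.0
time_s: 17.8
eef_pos: [0.4699, -0.3346, 0.1824]
tcp_rot: [-2.555, -1.826, 0.0]
force: [0.7, -0.4, 0.3]
opening: 0.0145
finger_force: 10.0
t 17.8 pos [ 0.4699 -0.3346  0.1824] yang -18.9 open 0.0145 F [ 0.7 -0.4  0.3] ff 10.0
yaw 0.3
units after yaw [12.241 -1.548 -0.019]
```

```bash

python3 -m handwheel '0 0.6 -0.12 0 0.3;0 1 -0.12 0 0;0 1 -0.12 0 0;0 1 -0.12 0 0;0 1 -0.12 0 0;0 1 -0.12 0 0;0 1 -0.12 0 0;0 1 -0.12 0 0'
python3 -m handwheel '0 1 -0.12 0 0;0 1 -0.12 0 0;0 1 -0.12 0 0;0 1 -0.12 0 0;0 0.58 -0.1 0 0;0 0 0 0 0;0 0 0 0 0'
python3 - <<'E'
from h import *
go((.5468,.0275,.084))
E
```

```text
time_s: 18.47
eef_pos: [0.519, -0.1088, 0.1826]
tcp_rot: [-2.566, -1.811, 0.001]
force: [0.8, -1.2, -0.1]
opening: 0.0143
finger_force: 10.0
time_s: 19.05
eef_pos: [0.5485, 0.0255, 0.1825]
tcp_rot: [-2.565, -1.814, 0.001]
force: [0.2, -0.1, -0.7]
opening: 0.0145
finger_force: 10.0
t 19.05 pos [0.5485 0.0255 0.1825] yang -19.46 open 0.0145 F [ 0.2 -0.1 -0.7] ff 10.0
units after yaw [ 0.046 -0.075  3.282]
```

```bash

python3 -m handwheel '0 0.05 -0.06 0.5 0;0 0 0 0.8 0;0 0 0 0.8 0;0 0 0 0.6 0;0 0 0 0.3 0;0 0 0 0.2 0;0 0 0 0.06 0;0 0 0 0 0'
python3 - <<'E'
from h import *
go((.5468,.0275,.084))
E
python3 -m handwheel '0.35 0 0 0 0;0.35 0 0 0 0;0.35 0 0 0 0;0.35 0 0 -0.5 0;0.35 0 0 -0.9 0;0.35 0 0 -0.9 0;0.35 0 0 -0.7 0;0.35 0 0 -0.3 0'
python3 -m handwheel '0.35 0 0 0 7.12;0.35 0 0 0 7.12;0.35 0 0 0 7.12;0.35 0 0 0 7.12;0.35 0 0 0 7.12;0.35 0 0 0 7.12;0.35 0 0 0 7.12;0.35 0 0 0 7.12'
python3 - <<'E'
from h import *
go((.502,-.3265,.183),-76.3)
E
```

```text
time_s: 19.72
eef_pos: [0.5479, 0.0266, 0.0855]
tcp_rot: [2.566, 1.811, 0.001]
force: [-0.4, -0.4, 0.6]
opening: 0.0146
finger_force: 10.0
t 19.72 pos [0.5479 0.0266 0.0855] yang -19.57 open 0.0146 F [-0.4 -0.4  0.6] ff 10.0
units after yaw [ 0.016 -0.046  0.049]
time_s: 20.38
eef_pos: [0.5488, 0.027, 0.1873]
tcp_rot: [2.564, 1.811, 0.006]
force: [0.4, -0.6, 0.7]
opening: 0.0328
finger_force: 0.0
time_s: 21.05
eef_pos: [0.5474, 0.0271, 0.1835]
tcp_rot: [-3.121, -0.359, 0.001]
force: [0.3, 0.2, -0.7]
opening: 0.0327
finger_force: 0.0
t 21.05 pos [0.5474 0.0271 0.1835] yang -76.86 open 0.0327 F [ 0.3  0.2 -0.7] ff 0.0
yaw -0.56
units after yaw [-4.262 11.092  0.016]
```

```bash

python3 -m handwheel '0.35 -0.35 0.8 0 -0.5;0.35 -0.36 0.93 0 0;0.35 -0.36 0.93 0 0;0.35 -0.36 0.93 0 0;0.35 -0.36 0.93 0 0;0.35 -0.36 0.93 0 0;0.35 -0.36 0.93 0 0;0.35 -0.36 0.93 0 0'
python3 -m handwheel '0.35 -0.36 0.93 0 0;0.35 -0.36 0.93 0 0;0.35 -0.36 0.93 0 0;0.35 -0.34 0.93 0 0;0.35 0 0.06 0 0;0.35 0 0 0 0;0.35 0 0 0 0'
python3 - <<'E'
from h import *
go((.502,-.3265,.083),-76.3)
from plant import optics
P=pose();a=optics.camera("wrist")["frame"];cv2.imwrite("pics/w7.png",a[:,:,::-1])
h=cv2.cvtColor(a,cv2.COLOR_RGB2HSV)
m=cv2.inRange(h,(14,130,80),(30,255,255))
k,l,st,ce=cv2.connectedComponentsWithStats(m)
for i in range(1,k):
    if 60<st[i,4]<380: print(st[i],ce[i].round(1),wray(*ce[i],.100,P).round(4))
E
```

```text
time_s: 21.72
eef_pos: [0.5163, -0.2079, 0.1836]
tcp_rot: [-3.118, -0.383, 0.001]
force: [1.1, -0.6, 0.5]
opening: 0.0323
finger_force: 0.0
time_s: 22.3
eef_pos: [0.5028, -0.3263, 0.1835]
tcp_rot: [-3.117, -0.382, 0.001]
force: [0.2, 0.2, 0.6]
opening: 0.0327
finger_force: 0.0
t 22.3 pos [ 0.5028 -0.3263  0.1835] yang -76.03 open 0.0327 F [0.2 0.2 0.6] ff 0.0
yaw 0.27
units after yaw [-2.70e-02  1.00e-03  3.35e+00]
[242 148  16  18 199] [249.5 156.6] [ 0.535  -0.3185  0.1   ]
[242 183  16  23 238] [249.6 194.2] [ 0.5039 -0.3264  0.1   ]
[177 247  13  54 358] [182.3 273.2] [ 0.4124 -0.283   0.1   ]
```

View pics/w7.png

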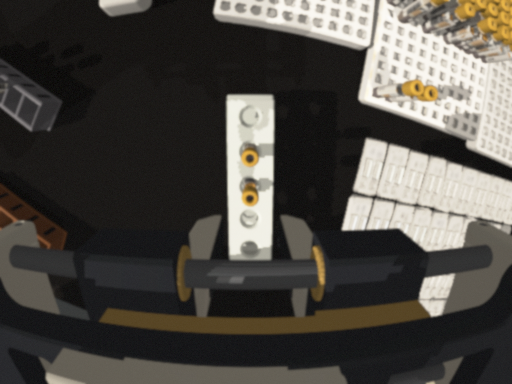

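The view shows two caps left, tube_3 at (250,194) and tube_4 at (250,157), with holes 1 and 2 empty. Next is tube_3.

```bash

python3 -m handwheel '0.35 0 0 0.5 0.3;0.35 0 0 0.9 0;0.35 0 0 0.9 0;0.35 0 0 0.7 0;0.35 0 0 0.34 0;0.35 0 0 0 0;0.35 0 0 0 0'
python3 -m handwheel '0 0 0 0 0;0 0 0 0 0;0 0 0 0 0;0 0 0 0 0;0 0 0 0 0;0 0 0 0 0'
python3 -m handwheel '0 0 0 -0.3 0;0 0 0 -0.7 0;0 0 0 -0.8 0;0 0 0 -0.8 0;0 0 0 -0.7 0;0 0 0 0 0'
python3 -m handwheel '0 0 0 0 -7.12;0 0 0 0 -7.12;0 0 0 0 -7.12;0 0 0 0 -7.12;0 0 0 0 -7.12;0 0 0 0 -7.12;0 0 0 0 -7.12;0 0 0 0 -7'
python3 - <<'E'
from h import *
go((.5357,-.0045,.183),-19.2)
E
```

```text
time_s: 22.93
eef_pos: [0.5034, -0.3264, 0.0844]
tcp_rot: [3.119, 0.376, 0.0]
force: [-0.5, -1.3, -0.9]
opening: 0.0327
finger_force: 0.0
time_s: 23.43
eef_pos: [0.5034, -0.3273, 0.0847]
tcp_rot: [3.118, 0.374, 0.002]
force: [0.6, 0.7, 5.6]
opening: 0.0148
finger_force: 10.0
time_s: 23.93
eef_pos: [0.5043, -0.3279, 0.1877]
tcp_rot: [3.115, 0.374, 0.007]
force: [-0.1, 0.2, 0.6]
opening: 0.0142
finger_force: 10.0
time_s: 24.6
eef_pos: [0.5026, -0.3267, 0.1824]
tcp_rot: [-2.559, -1.821, 0.0]
force: [1.1, 0.0, -0.7]
opening: 0.0145
finger_force: 10.0
t 24.6 pos [ 0.5026 -0.3267  0.1824] yang -19.12 open 0.0145 F [ 1.1  0.  -0.7] ff 10.0
yaw 0.08
units after yaw [10.504 -2.491 -0.02 ]
```

```bash

python3 -m handwheel '0 0.6 -0.23 0 0;0 1 -0.23 0 0;0 1 -0.23 0 0;0 1 -0.23 0 0;0 1 -0.23 0 0;0 1 -0.23 0 0;0 1 -0.23 0 0;0 1 -0.23 0 0'
python3 -m handwheel '0 1 -0.23 0 0;0 1 -0.23 0 0;0 0.9 -0.23 0 0;0 0 0 0 0;0 0 0 0 0'
python3 - <<'E'
from h import *
go((.5357,-.0045,.0845))
E
```

```text
time_s: 25.27
eef_pos: [0.5265, -0.092, 0.1825]
tcp_rot: [-2.565, -1.813, 0.001]
force: [0.2, 0.7, -0.4]
opening: 0.0142
finger_force: 10.0
time_s: 25.68
eef_pos: [0.5361, -0.0036, 0.1825]
tcp_rot: [-2.563, -1.816, 0.001]
force: [0.0, 0.0, -0.1]
opening: 0.0141
finger_force: 10.0
t 25.68 pos [ 0.5361 -0.0036  0.1825] yang -19.34 open 0.0141 F [ 0.   0.  -0.1] ff 10.0
units after yaw [-3.200e-02 -2.000e-03  3.268e+00]
```

```bash

python3 -m handwheel '0 -0.03 0 0.5 0;0 0 0 0.8 0;0 0 0 0.8 0;0 0 0 0.6 0;0 0 0 0.3 0;0 0 0 0.2 0;0 0 0 0.06 0;0 0 0 0 0'
python3 - <<'E'
from h import *
go((.5357,-.0045,.0845))
E
python3 -m handwheel '0.35 0 0 0 0;0.35 0 0 0 0;0.35 0 0 0 0;0.35 0 0 -0.5 0;0.35 0 0 -0.9 0;0.35 0 0 -0.9 0;0.35 0 0 -0.7 0;0.35 0 0 -0.3 0'
python3 -m handwheel '0.35 0 0 0 7.12;0.35 0 0 0 7.12;0.35 0 0 0 7.12;0.35 0 0 0 7.12;0.35 0 0 0 7.12;0.35 0 0 0 7.12;0.35 0 0 0 7.12;0.35 0 0 0 6.5'
python3 - <<'E'
from h import *
go((.5345,-.3185,.183),-76.3)
E
```

```text
time_s: 26.35
eef_pos: [0.5364, -0.0059, 0.0855]
tcp_rot: [2.565, 1.813, 0.0]
force: [0.8, -0.2, -0.3]
opening: 0.0142
finger_force: 10.0
t 26.35 pos [ 0.5364 -0.0059  0.0855] yang -19.49 open 0.0142 F [ 0.8 -0.2 -0.3] ff 10.0
units after yaw [ 0.034 -0.038  0.032]
time_s: 27.02
eef_pos: [0.5372, -0.0055, 0.1872]
tcp_rot: [2.563, 1.812, 0.005]
force: [0.6, 0.5, 0.0]
opening: 0.0324
finger_force: 0.0
time_s: 27.68
eef_pos: [0.5359, -0.0054, 0.1835]
tcp_rot: [-3.119, -0.378, 0.001]
force: [0.5, 0.2, 0.6]
opening: 0.0327
finger_force: 0.0
t 27.68 pos [ 0.5359 -0.0054  0.1835] yang -76.17 open 0.0327 F [0.5 0.2 0.6] ff 0.0
yaw 0.13
units after yaw [-2.516 10.129  0.016]
```

```bash

python3 -m handwheel '0.35 -0.22 0.8 0 0.1;0.35 -0.23 0.93 0 0;0.35 -0.23 0.93 0 0;0.35 -0.23 0.93 0 0;0.35 -0.23 0.93 0 0;0.35 -0.23 0.93 0 0;0.35 -0.23 0.93 0 0;0.35 -0.23 0.93 0 0'
python3 -m handwheel '0.35 -0.23 0.93 0 0;0.35 -0.23 0.93 0 0;0.35 -0.23 0.93 0 0;0.35 0 0.03 0 0;0.35 0 0 0 0'
python3 - <<'E'
from h import *
go((.5345,-.3185,.083),-76.3)
from plant import optics
P=pose();a=optics.camera("wrist")["frame"]
h=cv2.cvtColor(a,cv2.COLOR_RGB2HSV)
m=cv2.inRange(h,(14,130,80),(30,255,255))
k,l,st,ce=cv2.connectedComponentsWithStats(m)
for i in range(1,k):
    if 60<st[i,4]<380: print(st[i],ce[i].round(1),wray(*ce[i],.100,P).round(4))
E
```

```text
time_s: 28.35
eef_pos: [0.5359, -0.2329, 0.1835]
tcp_rot: [-3.118, -0.385, 0.001]
force: [-0.4, 0.1, 0.4]
opening: 0.0323
finger_force: 0.0
time_s: 28.77
eef_pos: [0.5363, -0.3195, 0.1831]
tcp_rot: [-3.118, -0.382, 0.001]
force: [-0.0, -0.0, -0.1]
opening: 0.0324
finger_force: 0.0
t 28.77 pos [ 0.5363 -0.3195  0.1831] yang -76.02 open 0.0324 F [-0.  -0.  -0.1] ff 0.0
yaw 0.28
units after yaw [-0.05  -0.047  3.338]
[241 185  15  21 217] [247.7 195. ] [ 0.5364 -0.3182  0.1   ]
[177 247  13  54 369] [182.2 273.5] [ 0.4457 -0.2762  0.1   ]
```

```bash

python3 -m handwheel '0.35 -0.02 -0.05 0.5 0.3;0.35 0 0 0.9 0;0.35 0 0 0.9 0;0.35 0 0 0.7 0;0.35 0 0 0.33 0;0.35 0 0 0 0;0.35 0 0 0 0'
python3 -m handwheel '0 0 0 0 0;0 0 0 0 0;0 0 0 0 0;0 0 0 0 0;0 0 0 0 0;0 0 0 0 0'
python3 -m handwheel '0 0 0 -0.3 0;0 0 0 -0.7 0;0 0 0 -0.8 0;0 0 0 -0.8 0;0 0 0 -0.7 0;0 0 0 0 0'
python3 -m handwheel '0 0 0 0 -7.12;0 0 0 0 -7.12;0 0 0 0 -7.12;0 0 0 0 -7.12;0 0 0 0 -7.12;0 0 0 0 -7.12;0 0 0 0 -7.12;0 0 0 0 -7'
python3 - <<'E'
from h import *
go((.5244,-.037,.183),-19.2)
E
```

```text
time_s: 29.4
eef_pos: [0.5362, -0.3168, 0.0847]
tcp_rot: [3.119, 0.378, 0.0]
force: [0.6, -1.1, 0.0]
opening: 0.0325
finger_force: 0.0
time_s: 29.9
eef_pos: [0.5364, -0.3176, 0.0851]
tcp_rot: [3.118, 0.377, 0.002]
force: [0.4, 0.0, 6.6]
opening: 0.0147
finger_force: 10.0
time_s: 30.4
eef_pos: [0.5373, -0.3183, 0.1881]
tcp_rot: [3.114, 0.376, 0.008]
force: [0.1, -0.4, 0.3]
opening: 0.0149
finger_force: 10.0
time_s: 31.07
eef_pos: [0.5356, -0.3171, 0.1827]
tcp_rot: [-2.557, -1.823, 0.001]
force: [-0.4, 1.0, -0.8]
opening: 0.0141
finger_force: 10.0
t 31.07 pos [ 0.5356 -0.3171  0.1827] yang -19.02 open 0.0141 F [-0.4  1.  -0.8] ff 10.0
yaw 0.18
units after yaw [ 8.696 -3.422 -0.011]
```

```bash

python3 -m handwheel '0 0.6 -0.34 0 0;0 1 -0.34 0 0;0 1 -0.34 0 0;0 1 -0.34 0 0;0 1 -0.34 0 0;0 1 -0.34 0 0;0 1 -0.34 0 0;0 1 -0.34 0 0'
python3 -m handwheel '0 0.7 -0.34 0 0;0 0.38 -0.34 0 0;0 0 0 0 0;0 0 0 0 0'
python3 - <<'E'
from h import *
go((.5244,-.037,.0845))
E
```

```text
time_s: 31.73
eef_pos: [0.5339, -0.0736, 0.1829]
tcp_rot: [-2.563, -1.815, 0.001]
force: [0.7, 0.4, -0.6]
opening: 0.0146
finger_force: 10.0
time_s: 32.07
eef_pos: [0.5257, -0.0378, 0.1831]
tcp_rot: [2.563, 1.817, -0.0]
force: [-0.3, -1.1, 0.8]
opening: 0.0145
finger_force: 10.0
t 32.07 pos [ 0.5257 -0.0378  0.1831] yang -19.32 open 0.0145 F [-0.3 -1.1  0.8] ff 10.0
units after yaw [ 0.013 -0.051  3.287]
```

```bash

python3 -m handwheel '0 0 -0.04 0.5 0;0 0 0 0.8 0;0 0 0 0.8 0;0 0 0 0.6 0;0 0 0 0.3 0;0 0 0 0.2 0;0 0 0 0.07 0;0 0 0 0 0'
python3 -m handwheel '0.35 0 0 0 0;0.35 0 0 0 0;0.35 0 0 0 0;0.35 0 0 -0.5 0;0.35 0 0 -0.9 0;0.35 0 0 -0.9 0;0.35 0 0 -0.9 0;0.35 0 0 -0.9 0'
python3 -m handwheel '0.35 -1 0 0 0;0.35 -1 0 0 0;0.35 -1 0 0 0;0.35 -1 0 0 0;0.35 -1 -1 0 0;0.35 -1 -1 0 0;0.35 0 -1 0 0;0.35 0 -1 0 0'
python3 - <<'E'
from h import *
go((.5244,-.037,.0845))
from plant import optics
a=optics.camera("side")["frame"][110:220,200:360];b=optics.camera("scene")["frame"][140:230,200:290]
a=cv2.resize(a,(640,440),interpolation=cv2.INTER_CUBIC)[:,:360];b=cv2.resize(b,(440,440),interpolation=cv2.INTER_CUBIC)
cv2.imwrite("pics/f.png",np.hstack([a,b])[:,:,::-1])
E
```

```text
time_s: 32.73
eef_pos: [0.5254, -0.038, 0.0856]
tcp_rot: [2.563, 1.815, 0.001]
force: [-0.5, -0.1, -0.1]
opening: 0.0145
finger_force: 10.0
time_s: 33.4
eef_pos: [0.5247, -0.0374, 0.2097]
tcp_rot: [2.563, 1.816, 0.0]
force: [0.4, -0.6, -0.4]
opening: 0.0323
finger_force: 0.0
time_s: 34.07
eef_pos: [0.3516, -0.1673, 0.2081]
tcp_rot: [2.565, 1.813, -0.0]
force: [0.1, 0.3, 0.8]
opening: 0.0327
finger_force: 0.0
t 34.07 pos [ 0.3516 -0.1673  0.2081] yang -19.5 open 0.0327 F [0.1 0.3 0.8] ff 0.0
units after yaw [6.016 3.978 4.119]
```

View pics/f.png

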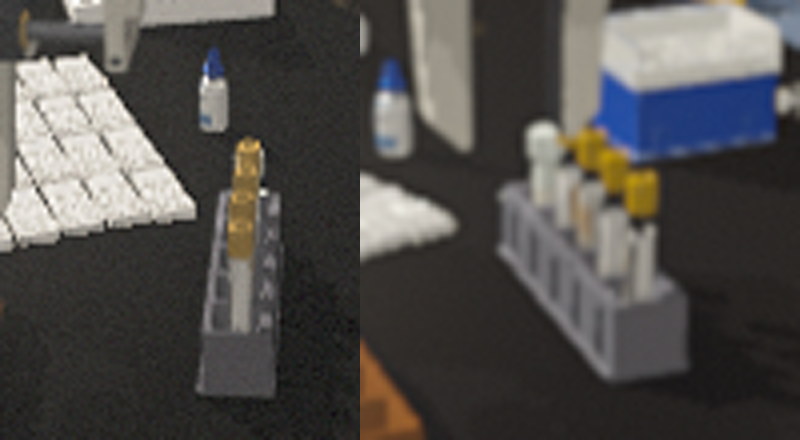

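The side crop shows four gold caps in line. In the scene crop a finger hides the cap of tube_1, so I'll move the arm clear and recheck.

```bash

python3 -m handwheel '0.35 -1 0 -1 0;0.35 -1 0 -1 0;0.35 -1 0 -1 0;0.35 -1 0 -1 0;0.35 -1 0 0 0;0.35 -1 0 0 0;0.35 0 0 0 0;0.35 0 0 0 0'
python3 - <<'E'
from h import *
from plant import optics
F={n:optics.camera(n)["frame"] for n in("side","scene")}
a=cv2.resize(F["side"][110:220,200:290],(360,440),interpolation=cv2.INTER_CUBIC);b=cv2.resize(F["scene"][140:230,200:290],(440,440),interpolation=cv2.INTER_CUBIC)
def proj(n,X):
    E=np.linalg.inv(d[n]["extrinsics"]);c=E[:3,:3]@X+E[:3,3];u=d[n]["mtx"]@c;return u[:2]/u[2]
a=a.copy();b=b.copy()
for i,(x,y) in enumerate(((.569,.091),(.558,.0595),(.5468,.0275),(.5357,-.0045),(.5244,-.037))):
    X=np.array([x,y,.08 if i==0 else .102])
    for n,im,o,k in(("side",a,(200,110),4),("scene",b,(200,140),440/90)):
        p=(proj(n,X)-o+.5)*k;cv2.circle(im,tuple(int(v) for v in p),2,(255,0,255),-1)
cv2.imwrite("pics/f2.png",np.hstack([a,b])[:,:,::-1])
E
```

```text
time_s: 34.83
eef_pos: [0.2942, -0.3354, 0.3259]
tcp_rot: [2.565, 1.813, 0.0]
force: [0.4, 0.1, 0.3]
opening: 0.0325
finger_force: 0.0
```

View pics/f2.png

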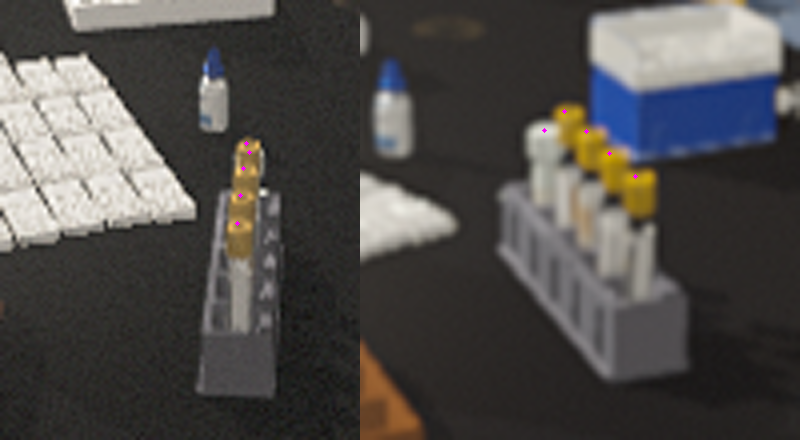

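All five tube tops match the marks drawn for fully seated, upright tubes: the control tube next to the loop, then the gold caps at scene crop (565,110), (587,130), (610,152) and (636,176). I'm handing in.

```bash
python3 -c "
from plant import order
print(order.hand_in())"
```

```text
the job is handed in; nothing more can be done
None
```

The job is handed in at about 35 s on the robot's clock: the control tube stands next to the loop, followed by sample tubes 1 to 4 in rack order, and the last camera views show all five upright and seated; the timer and dropper bottle were never touched.

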